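# Refit the oil filler plug of a gear unit

### The job

The gear unit on the bench has been topped up: refit its loose filler plug. Stand the plug upright in the filler neck, turn it backward (counter-clockwise from above) under light pressure until you feel its thread drop into the start, then screw it forward (clockwise) until it is fully home with its flange drawn down snug on the rubber seal, and let go. Never force it, and leave the other things where they are.

Things in the scene. Friction and masses are not known exactly. Their poses are not given: they have to be found in the camera images.
- gear_unit: Small grey cast gear unit fixed to the bench: foot 150 x 104 mm, case 116 x 92 mm, case top 78 mm above the bench. Origin: centre of its underside; its round output flange sticks out to -x, its short input shaft to +y (ends 86 mm from the origin), z up. A round filler neck, 53 mm outside diameter, stands upright on the middle of the case.
- neck_face (a point): Centre of the top face of the filler neck, on its axis, 112 mm above the bench (z up). On the face lies a black rubber seal ring, 41 to 50 mm diameter, standing 2 mm proud; it yields about 1 mm per 5 N and is flush with the face at about 10 N.
- neck_bore (a point): Point on the neck's axis 31 mm below its face: the bottom of the bore. In the neck is a steel insert with a 26 mm bore and a coarse two-start right-hand thread of 38 mm outside diameter, the same every 180 degrees. It was pressed in at no particular angle: where its two starts lie is not known (this point's yaw does not tell) and must be felt.
- thread_mouth (a point): Point on the neck's axis 4 mm below its face. Here, clockwise from above, each half turn of the insert has: a start slot about 52 degrees wide; a flat ledge 4 mm below the face, 106 degrees; a rib up to the face, 22 degrees. A tooth on the ledge is stopped by the rib if turned forward; turned backward it runs to the slot and falls in, and the next rib stops it there.
- thread_start (a point): Point on the neck's axis 15.5 mm below its face: the level on which the teeth land in the middle of the start slots, 11.5 mm below the ledge. From the slot, clockwise, the thread leads down under the ledge by 5.5 mm per 95 degrees, with 2 mm of axial play; it ends in a stop at about 115 degrees from the middle of the slot.
- plug: Loose plain steel filler plug, about 0.22 kg, 65.5 mm tall, standing on its nose on the bench. Origin: centre of the flat end of the nose; z points up to the head. Round shank 24 mm diameter, the nose end chamfered to 20 mm over the lowest 5 mm; flange 49 mm diameter, from 31 to 37 mm above the origin.
- plug_teeth (a point): Point on the plug's axis 12 mm above its origin, level with the underside of its two rounded thread teeth, which stand out at +x and -x: 5 mm high, 8 mm long (about 34 degrees), 36 mm over both.
- plug_flange (a point): Centre of the flange's underside, 31 mm above the plug's origin. Its height over the neck face: 19 mm with the teeth on the ribs, 15 mm on the ledge, 3 to 4 mm dropped into the start slots, 2 mm when it meets the seal, 0 fully home, about 95 degrees clockwise of the middle of the slot. There the turn goes stiff (0.2 Nm above the free turn): snug. Let go earlier, the seal lifts it again.
- plug_head (a point): Middle of the plug's square head, 51 mm above the plug's origin: 22 x 22 mm, from 37 to 65.5 mm, its flats square to the plug's x and y. Grip it here.
- oil_can: Red oil can with a long thin spout, 167 mm tall, standing behind the gear unit; origin under its centre. To be left alone.
- nut_tin: Open tin of nuts, 71 mm diameter, 80 mm tall, standing behind the work; origin under its centre. To be left alone.
- spanner: Adjustable spanner, 220 mm long, lying at the near edge of the bench; origin under its centre. To be left alone.
- pliers: Pliers, 165 mm long, lying at the near edge of the bench; origin under their centre. To be left alone.
- bench_vice: Blue bench vice bolted to the left edge of the bench, not part of the job: rigid, its jaws rise to 176 mm above the bench. Origin on its axis, 120 mm below the bench top. Keep the arm and gripper clear of it.
Not all that is in view belongs to the job. There is more than one size of the plug; the job needs the smallest.

How it is judged (in metres and radians):
On the way:
1. the plug stands upright in the neck with its teeth dropped into the thread starts, its flange 2 to 6 mm above the neck face (z of plug_flange in the frame of neck_face between 0.002 and 0.006 m and horizontal distance between plug_flange and neck_face below 0.004 m and angle between plug's own z axis and vertical below 0.12 rad), for 0.1 s.
At the end, for the whole second after the job is handed in: the plug is screwed home and released: flange within 1 mm of the neck face with the seal pressed down, centred within 3 mm, upright within 0.05 rad, at rest (z of plug_flange in the frame of neck_face below 0.001 m and horizontal distance between plug_flange and neck_face below 0.003 m and angle between plug's own z axis and vertical below 0.05 rad and linear speed of plug below 0.02 m/s); the robot touches nothing.
It fails at once if the plug is forced against the gear unit with more than 100 N (contact force between plug and gear_unit above 100 N).
It fails at once if another thing on the bench is moved by more than 30 mm (distance of any of oil_can, nut_tin, spanner, pliers from where it was at the start of the episode above 0.03 m).
It also fails if it takes over 72 s, if anything falls off the work surface, if the arm or the gripper's body presses on something with over 40 N, if the wrist force passes 120 N, or if a joint passes its speed limit or range.

### The arm

A 6-joint arm with a two-finger parallel gripper is mounted at the origin on a cart in front of the work surface, level with it; the furniture and walls round the work are solid. World frame = base frame: x ahead of the robot, y to its left, z up, the work surface at z = 0. Lengths are in mm, angles in rad, forces in N, time in s.
With the tool pointing down it reaches from about 300 to 950 mm from the base axis. Payload 3.1 kg.
Tool frame: the origin (TCP) lies midway between the tips of the shut fingers; the grasp point (between the pads) lies 19 mm behind it (manip.tcp_to_grasp is the distance from the TCP to the grasp point, in mm); z points along the fingers, y is the line along which they close (so a half turn about z gives the same grasp; the last joint's range is limited). The gripper opens to 85 mm and grips with 20 to 120 N. Pads are 22 mm wide; open, the fingers measure 114 mm over their backs; the gripper's body (76 mm by 85 mm) begins 54 mm behind the grasp point. The pads swing forward as they close: fully open they stand 13 mm farther back than shut.
Start: joints at [1.138, 0.308, 1.634, -0, 1.2, -0.07], TCP at [221.834, 584.313, 231.272] pointing down, gripper open.
Joint ranges: [-3.06, 3.06], [-0.79, 1.96], [0.05, 2.63], [-1.19, 4.34], [0.05, 2.64], [-2.94, 2.94]. Speed limits (rad/s): [2.79, 2.79, 3.14, 3.14, 3.14, 3.14].

### API

Orientations are given as a 3x3 rotation matrix whose columns are the frame's x, y, z axes.
In Python, from rig import manip gives the robot as it stands.
- The arm moves only by the tool move_arm, never from a script. Its argument "commands" is a list that holds one entry, the list of rows, each a list of 7 numbers: the shift along the tool's x, y, z normalised to -1 to 1, where 1 is 0.05 m, then the turn, a rotation vector about the tool's x, y, z normalised to -1 to 1, where 1 is pi rad, then the opening, from -1 (shut) to 1 (fully open). In form: [[[tx, ty, tz, wx, wy, wz, fingers], ...]]. A call has 1 to 12 rows; each row shifts and turns the commanded pose from where the row before left it, along the tool's axes as they then stand; what a row does not reach is not made up. A row lasts 1/8 s, in which the tool goes at most 62.5 mm and 10.7 degrees, less where a joint would pass 70% of its speed; a pose out of reach is approached as far as the arm can. A call with a number of a shift or a turn outside -1 to 1 is refused whole. A call with a gripper value outside its range is refused whole. The fingers move at their own pace and stop on an object; "newtons" is the grip in N (left out, the last holds). Time passes only in rows, so rows that do not move let the fingers close. It gives the time, the measured TCP pose, the force, the opening and the grip force at its end, in the units of the state.
- manip.observe(): the state, without advancing time (a new reading comes with each control period).
- manip.snapshot(name): name is "side" or "top" or "wrist"; returns (picture, depth): 384x512x3 uint8, red, green, blue; 384x512 float32, mm along the optical axis (not along the pixel's ray), 0 where there is no reading.
- manip.camera_info(name): a dict with "intrinsics" (3x3 intrinsics, pixels), "distortion" ([k1, k2, p1, p2, k3] as OpenCV has them; the pictures are not rectified), "rvec" (rotation vector, rad) and "tvec" (3), from world to camera coordinates, as OpenCV has them. Camera axes: x right, y down, z forward; pixel columns grow to the right and rows downward; lengths in mm; the calibration is good to about 2 mm. A picture is of the moment at which its call begins: read the wrist's pose just before it. camera_info takes no time and is no camera call; for the wrist camera it gives the pose at the moment of the call.
- manip.sign_off(): hands the job in; it is judged then, once.
The state is a dict: "clock": time; "q": joint angles; "joint_vel": joint speeds; "joint_torque": joint torques, N m; "ee_pos": TCP position; "tool_rot": TCP orientation; "force": force on the tool from outside, world axes, zero at the start; "moment": the same for the moment, N m; "gripper_width": opening from 0.0 (shut) to 1.0 (fully open); "gripper_force": force on a finger pad.
Only numpy, scipy, OpenCV 4.12 (cv2) and the standard library are available. Lean on these libraries where they do the work, as an engineer would, in place of code of your own. Each camera call takes 0.05 s, during which the arm holds its last target. There are 200 camera calls.

## Working session

There is one attempt and no reset: what is moved stays moved. The work goes in short steps, Python scripts to look and compute and a tool call to move; the robot and the scene stay as the last step left them, time stands still between calls to the robot, and variables do not carry over. Pictures are saved under pics/ and viewed, at most 10 in all, crops included, and the job is handed in when it is done.

Besides the shell and the picture viewer there is one more tool, called after "Request:" by a JSON object that holds its "api" and its "payload", one argument or row to a line. move_arm: Moves the arm, as the interface text tells. Its arguments: {"type":"object","properties":{"commands":{"type":"array","items":{"type":"array","items":{"type":"array","items":{"type":"number","minimum":-1,"maximum":1}}}},"newtons":{"type":"number"}},"required":["commands"]}

```bash
ls; mkdir -p pics; cat > h.py <<'E'
import numpy as np, cv2
from rig import manip
def cam(n):
    c=manip.camera_info(n); return np.array(c["intrinsics"],float),np.array(c["distortion"],float),cv2.Rodrigues(np.array(c["rvec"],float))[0],np.array(c["tvec"],float).ravel()
def cloud(n,c,d):
    K,D,R,t=c; h,w=d.shape
    u,v=np.meshgrid(np.arange(w),np.arange(h))
    p=cv2.undistortPoints(np.stack([u,v],-1).reshape(-1,1,2).astype(float),K,D).reshape(h,w,2)
    P=np.dstack([p[...,0]*d,p[...,1]*d,d]); return (P-t)@R
def snap(n,f=None):
    c=cam(n); im,d=manip.snapshot(n)
    if f: cv2.imwrite("pics/"+f,im[...,::-1])
    P=cloud(n,c,d); P[d==0]=np.nan
    return im,d,P
E
python3 - <<'E'
from h import *
im,d,P=snap("top","top.png"); np.save("top.npy",P)
im2,d2,P2=snap("side","side.png"); np.save("side.npy",P2)
cv2.imwrite("pics/both.png",cv2.resize(np.vstack([im,im2])[...,::-1],(400,600)))
o=manip.observe(); print(o["ee_pos"],o["tool_rot"],o["force"],o["clock"])
print(cam("top")[2:],cam("side")[2:])
E
```

```text
pics
[221.48680136 583.63109582 230.14692841] [[-9.34904213e-01  3.54898925e-01 -9.30460974e-04]
 [ 3.54900098e-01  9.34902227e-01 -1.93557962e-03]
 [ 1.82954910e-04 -2.13980223e-03 -9.99997694e-01]] [ 0.2066497   0.07199049 -0.25339295] 0.1
(array([[ 0.0213051 , -0.99955858,  0.02070578],
       [-0.99793304, -0.02251724, -0.06018823],
       [ 0.0606279 , -0.01938067, -0.99797227]]), array([ -10.21491529,  559.61632305, 1642.83182431])) (array([[ 0.52437095, -0.85135841, -0.0149653 ],
       [-0.48578476, -0.28467891, -0.82642064],
       [ 0.69931986,  0.44062089, -0.5628543 ]]), array([-271.34554266,  317.73592533,  801.74504653]))
```

View pics/top.png

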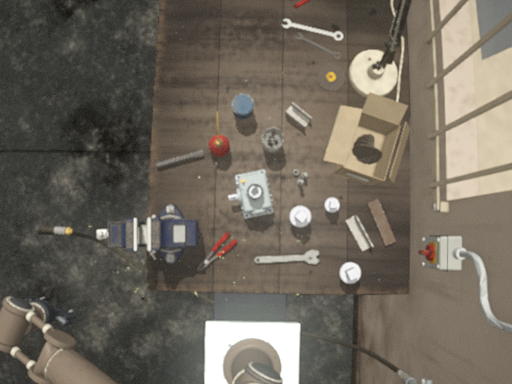

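View pics/side.png

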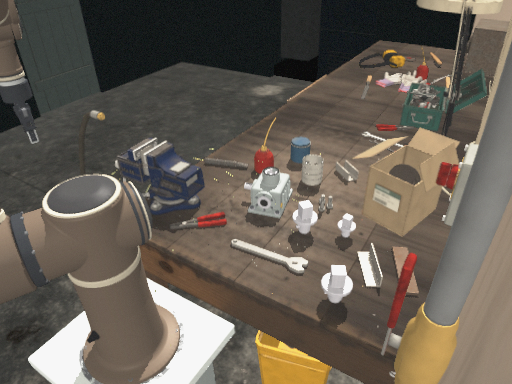

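The top view shows the neck at about (256,191) and three white plugs at (300,216), (332,205) and (350,273). In the side view they are at (304,217), (346,226) and (337,284), and the one at (332,205)/(346,226) looks smallest. Next I'll measure them.

```bash
python3 - <<'E'
from h import *
P=np.load("top.npy");S=np.load("side.npy")
for n,(u,v),r in [("A",(300,216),14),("B",(332,205),12),("C",(350,273),14),("neck",(256,191),22)]:
    q=P[v-r:v+r,u-r:u+r].reshape(-1,3); q=q[~np.isnan(q[:,0])]
    z=q[:,2]; print(n,"zmax",np.round(np.percentile(z,[50,90,99,100]),1))
    for lo in range(10,130,8):
        m=(z>lo)&(z<lo+8)
        if m.sum()>4: print("  ",lo,m.sum(),np.round(q[m].mean(0),1),np.round(np.ptp(q[m],axis=0),1), np.round((q[m].max(0)+q[m].min(0))/2,1)[:2])
for n,(u,v),r in [("A",(304,217),22),("B",(346,226),15),("C",(337,284),22),("neck",(270,177),14)]:
    q=S[v-r:v+r,u-r:u+r].reshape(-1,3); q=q[~np.isnan(q[:,0])]
    z=q[:,2]; print("side",n)
    for lo in range(10,130,8):
        m=(z>lo)&(z<lo+8)
        if m.sum()>4: print("  ",lo,m.sum(),np.round(q[m].mean(0),1),np.round(np.ptp(q[m],axis=0),1))
E
```

```text
A zmax [ 4.6 90.4 97.2 99.7]
   42 61 [ 513.1 -145.2   47.4] [69.3 63.   7.2] [ 510.4 -145.2]
   50 164 [ 509.2 -146.9   53.2] [69.3 69.8  8. ] [ 510.3 -148.2]
   58 16 [ 499.9 -142.3   59.6] [49.3 59.7  4.9] [ 506.5 -145.9]
   82 15 [ 509.7 -147.7   88.8] [25.7 35.9  2.3] [ 507.7 -150.4]
   90 79 [ 510.3 -147.2   93.6] [38.5 38.6  7.9] [ 510.6 -148.4]
   98 5 [ 511.2 -150.2   98.9] [31.8 19.1  1.3] [ 513.7 -151. ]
B zmax [ 1.8 44.2 68.3 71.4]
   26 28 [ 547.5 -252.1   31.6] [47.  45.1  5.7] [ 551.5 -257.9]
   34 73 [ 553.1 -256.7   37.7] [44.  44.8  7.8] [ 553.1 -256.7]
   42 14 [ 545.6 -251.    44.6] [32.8 40.8  6. ] [ 544.2 -257.3]
   58 30 [ 551.4 -255.9   62.7] [22.9 20.3  6.3] [ 551.7 -257. ]
   66 18 [ 551.8 -257.9   68. ] [19.8 20.1  5.3] [ 550.  -256.6]
C zmax [  4.6  89.1  97.7 103.8]
   42 54 [ 324.3 -312.7   47.8] [63.2 65.   6.7] [ 324.7 -319.1]
   50 152 [ 330.3 -316.3   53.6] [69.6 64.4  7.9] [ 328.2 -318.3]
   58 28 [ 331.4 -317.    60. ] [66.2 60.9  7.7] [ 327.1 -321.4]
   66 6 [ 322.6 -307.4   71.4] [30.   4.7  6.2] [ 323.1 -307.9]
   74 6 [ 331.3 -309.9   77.3] [38
[... 2210 characters left out ...]
    69.9] [25.1 38.7  7.6]
   74 41 [ 316.3 -323.8   77.9] [14.2 32.8  7.9]
   82 48 [ 319.6 -324.    86.3] [30.8 40.   7.9]
   90 154 [ 328.8 -321.2   92.5] [38.8 37.6  5.1]
side neck
   10 11 [713.5 123.9  14.1] [ 3.4 20.2  6.3]
   18 20 [723.4 115.1  21.7] [52.1 44.3  7.9]
   26 35 [722.7 110.   30. ] [40.1 45.1  7.4]
   34 27 [721.3 108.6  38.1] [28.2 47.   7. ]
   66 16 [559.  -17.7  71.6] [ 58.7 101.3   7.1]
   74 284 [567.7  -5.7  78.1] [112.8 100.6   7.8]
   82 49 [571.4  -4.7  85.5] [40.1 82.2  7.8]
   90 51 [578.   -3.5  94.4] [51.2 48.   7.5]
   98 54 [579.9  -1.  102.2] [47.5 47.   7.5]
   106 118 [585.4   1.1 110.3] [50.9 51.6  7.9]
   114 15 [589.2   7.6 114.6] [44.2 47.   1.9]
```

Request:
{"api": "move_arm", "payload": {
  "commands": [
    [[0, 0, -1, 0, 0, 0, 1], [-0.81, -0.89, 0, 0, 0, 0, 1], [-0.81, -0.89, 0, 0, 0, 0, 1], [-0.81, -0.89, 0, 0, 0, 0, 1], [-0.81, -0.89, 0, 0, 0, 0, 1], [-0.81, -0.89, 0, 0, 0, 0, 1], [-0.81, -0.89, 0, 0, 0, 0, 1], [-0.81, -0.89, 0, 0, 0, 0, 1], [-0.81, -0.89, 0, 0, 0, 0, 1], [-0.81, -0.89, 0, 0, 0, 0, 1], [-0.81, -0.89, 0, 0, 0, 0, 1], [-0.81, -0.89, 0, 0, 0, 0, 1]]
  ]
}}

```text
clock: 1.6
ee_pos: [464.7, -33.3, 281.1]
tool_rot: [[-0.935, 0.355, 0.0], [0.355, 0.935, 0.0], [0.0, 0.0, -1.0]]
force: [0.8, 1.1, 0.9]
gripper_width: 0.999
gripper_force: 0.0
```

Request:
{"api": "move_arm", "payload": {
  "commands": [
    [[-0.64, -0.72, 0.2, 0, 0, 0, 1], [-0.64, -0.72, 0.2, 0, 0, 0, 1], [-0.64, -0.72, 0.2, 0, 0, 0, 1], [-0.64, -0.72, 0.2, 0, 0, 0, 1], [-0.64, -0.72, 0.2, 0, 0, 0, 1], [0, 0, 0, 0, 0, 0, 1], [0, 0, 0, 0, 0, 0, 1]]
  ]
}}

```text
clock: 2.48
ee_pos: [549.7, -255.9, 230.5]
tool_rot: [[-0.935, 0.355, -0.002], [0.355, 0.935, 0.002], [0.002, 0.001, -1.0]]
force: [-0.1, -0.2, 0.1]
gripper_width: 1.002
gripper_force: 0.0
```

```bash
python3 - <<'E'
from h import *
o=manip.observe(); print(o["ee_pos"],o["q"])
im,d,P=snap("wrist","w1.png"); np.save("w1.npy",P); cv2.imwrite("w1d.png",(d/2).astype(np.uint8))
print(cam("wrist")[0])
E
```

```text
[ 549.65574664 -255.90344932  230.50950558] [-5.07804345e-01  2.74579694e-01  1.67866668e+00  5.54649105e-04
  1.19057413e+00 -1.71555519e+00]
[[271.12092783   0.         251.84627563]
 [  0.         271.12092783 191.53978502]
 [  0.           0.           1.        ]]
```

View pics/w1.png

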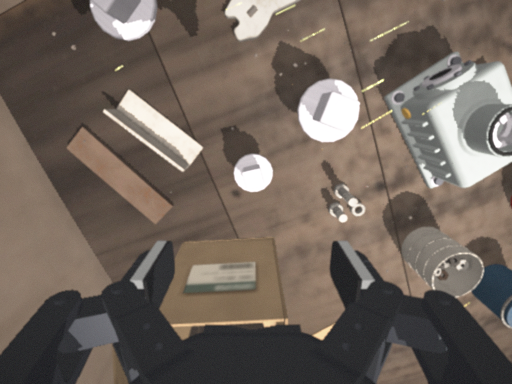

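```bash
python3 - <<'E'
from h import *
P=np.load("w1.npy"); im=cv2.imread("pics/w1.png")
q=P[140:200,225:285].reshape(-1,3)
q=q[np.hypot(q[:,0]-551,q[:,1]+257)<40]
for lo,hi in [(30,42),(60,72)]:
    s=q[(q[:,2]>lo)&(q[:,2]<hi)]; r=cv2.minAreaRect(s[:,:2].astype(np.float32)); print(len(s),s.mean(0).round(1),r, (s.max(0)+s.min(0))/2)
# neck
q=P[80:190,430:512].reshape(-1,3); s=q[(q[:,2]>106)&(q[:,2]<120)]
print("neck",len(s),s.mean(0),cv2.minEnclosingCircle(s[:,:2].astype(np.float32)),np.percentile(s[:,2],[10,50,90]))
# box near points
a=P.reshape(-1,3); a=a[(a[:,2]>60)&(np.hypot(a[:,0]-551,a[:,1]+257)<200)]
for k in range(0,360,30):
    an=np.degrees(np.arctan2(a[:,1]+257,a[:,0]-551))%360; m=(an>=k)&(an<k+30)
    if m.any(): h=np.hypot(a[m,0]-551,a[m,1]+257); g=h>25; print(k,np.min(h[g]) if g.any() else None,a[m,2].max())
cv2.imwrite("pics/w1c.png",cv2.resize(im[130:210,205:305],None,fx=6,fy=6,interpolation=cv2.INTER_CUBIC))
E
```

```text
712 [ 551.  -254.8   36.6] ((554.6216430664062, -256.2506408691406), (47.94098663330078, 48.01626968383789), 75.8635025024414) [ 554.72993707 -256.51387897   36.11349288]
350 [ 554.2 -256.2   65. ] ((554.8675537109375, -256.4144287109375), (22.02315902709961, 22.29056167602539), 83.63092041015625) [ 554.77071303 -256.29279069   63.52141813]
neck 854 [584.21769047 -10.91787202 111.07120804] ((587.6189575195312, 1.8866008520126343), 26.41792106628418) [107.57205517 111.46691575 113.86002383]
0 122.6641933924103 189.35121623704504
30 41.456789561915 309.84825407440746
60 31.254625475731675 327.6426821884055
90 25.00307583334608 331.7530759085116
120 25.005033439950246 331.020211764961
150 None 330.5775833486155
180 25.002618838649276 331.18391451302347
210 26.201569119531083 328.86188428095136
240 35.45574274103356 323.2856729416251
270 152.75144343198858 226.77078858998243
300 111.91780303560954 219.79554152203016
330 108.79067611719728 171.60214925671258
```

View pics/w1c.png

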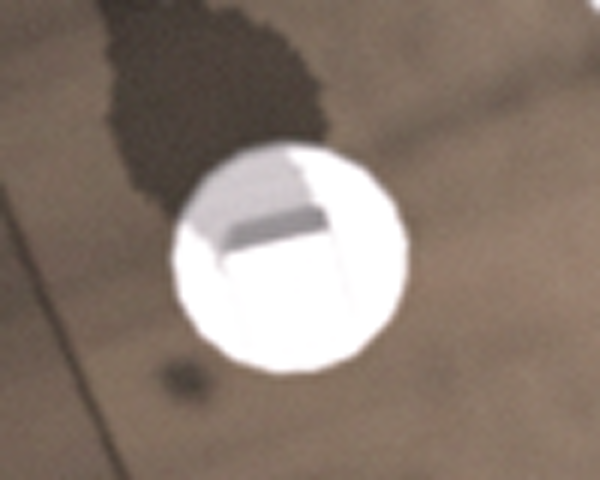

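```bash
python3 - <<'E'
from h import *
K,D,R,t=cam("wrist"); C=-R.T@t; print("cam",C)
px=np.array([[205+222/6,130+250/6],[205+328/6,130+228/6]])
p=cv2.undistortPoints(px.reshape(-1,1,2),K,D).reshape(-1,2)
for z in (65.5,):
    d=np.c_[p,np.ones(2)]@R; W=C+d*((z-C[2])/d[:,2])[:,None]; print(W, np.degrees(np.arctan2(*(W[1]-W[0])[[1,0]])))
P=np.load("w1.npy"); q=P[140:200,225:285].reshape(-1,3); q=q[(np.hypot(q[:,0]-554,q[:,1]+256)<20)&(q[:,2]>58)&(q[:,2]<72)]
# side face points below top
s=P[140:200,225:285].reshape(-1,3); s=s[(np.hypot(s[:,0]-554,s[:,1]+256)<17)&(s[:,2]>42)&(s[:,2]<60)]; print(len(s)); 
if len(s)>5: f=np.polyfit(s[:,1],s[:,0],1); print(f,np.degrees(np.arctan(f[0])))
E
```

```text
cam [ 478.49192962 -228.23443157  373.39120874]
[[ 542.92693747 -264.48067864   65.5       ]
 [ 546.12086096 -243.73451085   65.5       ]] 81.24788795798752
63
[2.75624166e-01 6.15021881e+02] 15.409493658972462
```

Request:
{"api": "move_arm", "payload": {
  "commands": [
    [[-0.1, 0.04, 0, 0, 0, 0.053, 1], [0, 0, 0.2, 0, 0, 0.053, 1], [0, 0, 0.2, 0, 0, 0.053, 1], [0, 0, 0.2, 0, 0, 0.053, 1], [0, 0, 0.2, 0, 0, 0.053, 1], [0, 0, 0.2, 0, 0, 0.053, 1], [0, 0, 0.2, 0, 0, 0.053, 1], [0, 0, 0.2, 0, 0, 0.055, 1], [0, 0, 0, 0, 0, 0, 1], [0, 0, 0, 0, 0, 0, 1]]
  ]
}}

```text
clock: 3.78
ee_pos: [556.0, -255.7, 162.2]
tool_rot: [[0.126, 0.992, 0.001], [0.992, -0.126, -0.0], [-0.0, 0.001, -1.0]]
force: [0.3, 0.2, -0.0]
gripper_width: 0.999
gripper_force: 0.0
```

```bash
cat > pl.py <<'E'
from h import *
def top(P,c,zl,zh,r):
    s=P.reshape(-1,3); s=s[(np.hypot(s[:,0]-c[0],s[:,1]-c[1])<r)&(s[:,2]>zl)&(s[:,2]<zh)]
    return s
E
python3 - <<'E'
from pl import *
o=manip.observe(); print(o["ee_pos"],o["tool_rot"],o["q"])
im,d,P=snap("wrist","w2.png"); np.save("w2.npy",P)
for lo,hi in [(33,41),(62,72)]:
    s=top(P,(555,-256),lo,hi,30); print(len(s),np.median(s[:,2]),cv2.minAreaRect(s[:,:2].astype(np.float32)))
cv2.imwrite("pics/w2b.png",im[...,::-1])
E
```

```text
[ 556.02389864 -255.7062199   162.15042508] [[ 1.26482574e-01  9.91968367e-01  9.57386744e-04]
 [ 9.91968783e-01 -1.26482212e-01 -4.29679750e-04]
 [-3.05136327e-04  1.00404476e-03 -9.99999449e-01]] [-5.02224389e-01  3.54311379e-01  1.72186200e+00  9.63345372e-05
  1.06437328e+00 -3.75448953e-01]
998 36.618828670901976 ((555.1354370117188, -255.7120819091797), (48.12119674682617, 47.90135192871094), 84.22758483886719)
546 65.03741713210842 ((554.88232421875, -255.71372985839844), (22.15327262878418, 21.71263885498047), 83.3322982788086)
```

View pics/w2.png

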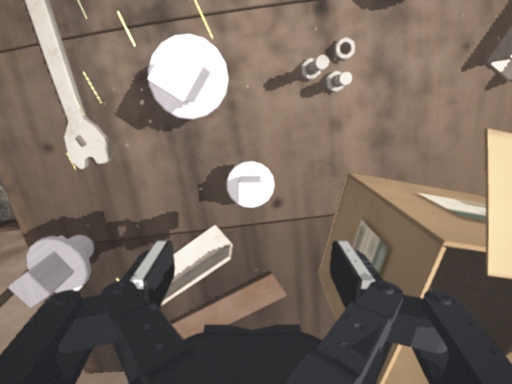

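The small plug is at (250,184), under the tool and clear of the box and bracket. I'll descend and grip it.

Request:
{"api": "move_arm", "payload": {
  "commands": [
    [[0, -0.02, 0.7, 0, 0, 0, 1], [0, 0, 0.7, 0, 0, 0, 1], [0, 0, 0.5, 0, 0, 0, 1], [0, 0, 0.3, 0, 0, 0, 1], [0, 0, 0.22, 0, 0, 0, 1], [0, 0, 0, 0, 0, 0, -1], [0, 0, 0, 0, 0, 0, -1], [0, 0, 0, 0, 0, 0, -1], [0, 0, 0, 0, 0, 0, -1], [0, 0, 0, 0, 0, 0, -1], [0, 0, 0, 0, 0, 0, -1], [0, 0, 0, 0, 0, 0, -1]]
  ],
  "newtons": 60
}}

```text
clock: 5.32
ee_pos: [555.3, -256.6, 41.3]
tool_rot: [[0.13, 0.992, 0.001], [0.992, -0.13, -0.001], [-0.0, 0.001, -1.0]]
force: [-0.6, 0.1, 6.6]
gripper_width: 0.248
gripper_force: 59.1
```

Request:
{"api": "move_arm", "payload": {
  "commands": [
    [[0, 0, -0.4, 0, 0, 0, -1], [0, 0, -0.9, 0, 0, 0, -1], [0, 0, -0.9, 0, 0, 0, -1], [0, 0, -0.9, 0, 0, 0, -1], [0.7, 0.02, 0, 0, 0, 0, -1], [0.9, 0.02, 0, 0, 0, 0, -1], [0.9, 0.02, 0, 0, 0, 0, -1], [0.9, 0.02, 0, 0, 0, 0, -1], [0.6, 0.02, 0, 0, 0, 0, -1], [0, 0, 0, 0, 0, 0, -1], [0, 0, 0, 0, 0, 0, -1], [0, 0, 0, 0, 0, 0, -1]]
  ]
}}

```text
clock: 6.82
ee_pos: [585.5, -59.7, 195.3]
tool_rot: [[0.131, 0.991, -0.0], [0.991, -0.131, -0.0], [-0.0, -0.0, -1.0]]
force: [0.0, 0.3, -2.5]
gripper_width: 0.242
gripper_force: 59.1
```

```bash
python3 - <<'E'
from pl import *
o=manip.observe(); print(o["ee_pos"],o["tool_rot"],o["q"],o["force"])
im,d,P=snap("wrist","w3.png"); np.save("w3.npy",P)
s=top(P,(586,1),105,118,33); print(len(s),np.percentile(s[:,2],[5,50,95]),cv2.minEnclosingCircle(s[:,:2].astype(np.float32)))
# seal/face ring fit: least-squares circle on rim at radii
for c in [(586,1.5)]:
  r=np.hypot(s[:,0]-c[0],s[:,1]-c[1]); m=r>17; print(m.sum(),cv2.fitEllipse(s[m][:,:2].astype(np.float32)), cv2.minAreaRect(s[:,:2].astype(np.float32)))
# held plug: points near tool
e=o["ee_pos"]
for lo,hi in [(-12,-1),(-6,-1)]:
  s=top(P,e,e[2]+lo,e[2]+hi,35); print("flange",len(s),s[:,2].min() if len(s) else 0, cv2.minAreaRect(s[:,:2].astype(np.float32)) if len(s) else 0)
E
```

```text
[585.4575051  -59.70204887 195.33608751] [[ 1.31150382e-01  9.91362480e-01 -1.07785533e-04]
 [ 9.91362401e-01 -1.31150414e-01 -3.98510277e-04]
 [-4.09204254e-04 -5.45897494e-05 -9.99999915e-01]] [-1.75386438e-01  2.74967042e-01  1.75370231e+00 -4.58416010e-04
  1.11295994e+00 -4.36544888e-02] [ 0.03824482  0.27852863 -2.48322032]
2162 [106.90953426 111.71431866 114.24135051] ((588.1707153320312, 4.623386859893799), 26.39116096496582)
1739 ((587.7949829101562, 3.8022243976593018), (44.59917449951172, 45.77400588989258), 102.95134735107422) ((588.0017700195312, 4.68365478515625), (51.110050201416016, 51.67953109741211), 82.04177856445312)
flange 1829 183.78175096042435 ((587.8204956054688, -46.794891357421875), (24.102951049804688, 48.587791442871094), 82.05227661132812)
flange 1627 189.34196703517196 ((587.8204956054688, -46.794891357421875), (24.102951049804688, 48.587791442871094), 82.05227661132812)
```

View pics/w3.png

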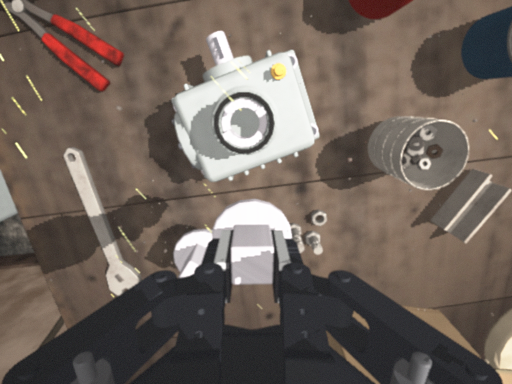

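The neck with its black seal is at about (245,122), and the plug is held square at (250,250). I'll refine the neck centre from the dark ring.

```bash
python3 - <<'E'
from pl import *
K,D,R,t=cam("wrist"); C=-R.T@t
im=cv2.imread("pics/w3.png"); g=cv2.cvtColor(im,cv2.COLOR_BGR2GRAY)
m=np.zeros_like(g); m[85:160,208:282]=(g[85:160,208:282]<45)*255
n,l,st,ce=cv2.connectedComponentsWithStats(m); k=1+np.argmax(st[1:,4]); print(st[k])
m=(l==k).astype(np.uint8)
cs,_=cv2.findContours(m,cv2.RETR_CCOMP,cv2.CHAIN_APPROX_NONE)
for c in sorted(cs,key=len)[-2:]:
    p=cv2.undistortPoints(c.astype(float),K,D).reshape(-1,2); d=np.c_[p,np.ones(len(p))]@R
    W=C+d*((114-C[2])/d[:,2])[:,None]; print(len(c),cv2.fitEllipse(W[:,:2].astype(np.float32)))
E
```

```text
Traceback (most recent call last):
ValueError: attempt to get argmax of an empty sequence
```

```bash
python3 - <<'E'
from pl import *
K,D,R,t=cam("wrist"); C=-R.T@t
im=cv2.imread("pics/w3.png"); g=cv2.cvtColor(im,cv2.COLOR_BGR2GRAY)
roi=g[85:160,208:282]; print(np.percentile(roi,[0,5,10,20,50])); th=np.percentile(roi,2)+35
m=np.zeros_like(g); m[85:160,208:282]=(roi<th)*255
n,l,st,ce=cv2.connectedComponentsWithStats(m); k=1+np.argmax(st[1:,4]); print(th,st[k])
m=(l==k).astype(np.uint8)
cs,_=cv2.findContours(m,cv2.RETR_CCOMP,cv2.CHAIN_APPROX_NONE)
for c in sorted(cs,key=len)[-2:]:
    p=cv2.undistortPoints(c.astype(float),K,D).reshape(-1,2); d=np.c_[p,np.ones(len(p))]@R
    W=C+d*((114-C[2])/d[:,2])[:,None]; print(len(c),cv2.fitEllipse(W[:,:2].astype(np.float32)))
E
```

```text
[ 55.  64.  78. 144. 210.]
96.0 [214  93  60  61 670]
317 ((588.0860595703125, 4.535717010498047), (44.85528564453125, 45.04875183105469), 99.31903076171875)
```

Request:
{"api": "move_arm", "payload": {
  "commands": [
    [[0.63, -0.062, 0, 0, 0, 0, -1], [0.63, -0.062, 0, 0, 0, 0, -1], [0, 0, 0.3, 0, 0, 0, -1], [0, 0, 0.3, 0, 0, 0, -1], [0, 0, 0.1, 0, 0, 0, -1], [0, 0, 0.06, 0, 0, 0, -1], [0, 0, 0.06, 0, 0, 0, -1], [0, 0, 0.06, 0, 0, 0, -1], [0, 0, 0.06, 0, 0, 0, -1], [0, 0, 0, 0, 0, 0, -1]]
  ]
}}

```text
clock: 8.12
ee_pos: [587.5, 4.7, 148.0]
tool_rot: [[0.13, 0.992, -0.0], [0.992, -0.13, 0.0], [-0.0, -0.0, -1.0]]
force: [-0.3, 1.0, -3.0]
gripper_width: 0.249
gripper_force: 59.1
```

```bash
cat > st.py <<'E'
from rig import manip
import numpy as np
o=manip.observe(); R=np.array(o["tool_rot"]); print(o["clock"],np.round(o["ee_pos"],2),"yaw",np.degrees(np.arctan2(R[1,0],R[0,0])).round(1),"tilt",R[:2,2].round(4),"F",np.round(o["force"],1),"M",np.round(o["moment"],2),"q6",round(o["q"][5],2),o["gripper_width"])
E
python3 st.py
```

```text
8.125 [587.52   4.72 148.04] yaw 82.5 tilt [-0.0004  0.    ] F [-0.3  1.  -3. ] M [ 0.02 -0.02 -0.04] q6 0.06 0.2490802593778787
```

Request:
{"api": "move_arm", "payload": {
  "commands": [
    [[0, 0, 0.04, 0, 0, 0, -1], [0, 0, 0.04, 0, 0, 0, -1], [0, 0, 0.04, 0, 0, 0, -1], [0, 0, 0.02, 0, 0, 0, -1], [0, 0, 0, 0, 0, 0, -1]]
  ]
}}

```text
clock: 8.75
ee_pos: [587.6, 4.7, 141.1]
tool_rot: [[0.13, 0.992, -0.0], [0.992, -0.13, 0.0], [-0.0, -0.0, -1.0]]
force: [-0.4, -0.1, -2.2]
gripper_width: 0.244
gripper_force: 59.1
```

```bash
python3 st.py
```

```text
8.75 [587.59   4.67 141.14] yaw 82.5 tilt [-0.0003  0.    ] F [-0.4 -0.1 -2.2] M [0.01 0.03 0.04] q6 0.06 0.2441734572158317
```

Request:
{"api": "move_arm", "payload": {
  "commands": [
    [[0, 0, 0.02, 0, 0, 0, -1], [0, 0, 0.02, 0, 0, 0, -1], [0, 0, 0.02, 0, 0, 0, -1], [0, 0, 0.02, 0, 0, 0, -1], [0, 0, 0, 0, 0, 0, -1]]
  ]
}}

```text
clock: 9.38
ee_pos: [587.6, 4.7, 137.1]
tool_rot: [[0.13, 0.992, -0.0], [0.992, -0.13, 0.0], [-0.0, -0.0, -1.0]]
force: [-0.0, -0.8, -1.5]
gripper_width: 0.245
gripper_force: 59.1
```

```bash
python3 st.py
```

```text
9.375 [587.58   4.67 137.12] yaw 82.5 tilt [-0.0003  0.    ] F [-0.  -0.8 -1.5] M [ 0.01 -0.03  0.03] q6 0.06 0.2453031061056304
```

Request:
{"api": "move_arm", "payload": {
  "commands": [
    [[0, 0, 0.02, 0, 0, 0, -1], [0, 0, 0, 0, 0, 0, -1], [0, 0, 0, 0, 0, 0, -1]]
  ]
}}

```text
clock: 9.75
ee_pos: [587.7, 4.7, 136.3]
tool_rot: [[0.13, 0.992, -0.0], [0.992, -0.13, 0.0], [-0.0, -0.0, -1.0]]
force: [-0.3, 0.1, -2.8]
gripper_width: 0.243
gripper_force: 59.1
```

```bash
python3 st.py
```

```text
9.75 [587.69   4.67 136.27] yaw 82.5 tilt [-0.  0.] F [-0.3  0.1 -2.8] M [ 0.01  0.   -0.01] q6 0.06 0.24284193853595035
```

Request:
{"api": "move_arm", "payload": {
  "commands": [
    [[0, 0, 0.02, 0, 0, 0, -1], [0, 0, 0, 0, 0, 0, -1], [0, 0, 0.02, 0, 0, 0, -1], [0, 0, 0, 0, 0, 0, -1]]
  ]
}}

```text
clock: 10.25
ee_pos: [587.6, 4.7, 134.1]
tool_rot: [[0.13, 0.992, -0.0], [0.992, -0.13, -0.0], [-0.0, -0.0, -1.0]]
force: [0.5, 0.7, -2.0]
gripper_width: 0.25
gripper_force: 59.1
```

```bash
python3 st.py
```

```text
10.25 [587.6    4.67 134.14] yaw 82.5 tilt [-0.0003 -0.    ] F [ 0.5  0.7 -2. ] M [-0.    0.06  0.01] q6 0.06 0.24952668383442664
```

Nothing met at ledge height, so the teeth may already be over the slots. I'll continue down gently.

Request:
{"api": "move_arm", "payload": {
  "commands": [
    [[0, 0, 0.02, 0, 0, 0, -1], [0, 0, 0.02, 0, 0, 0, -1], [0, 0, 0.02, 0, 0, 0, -1], [0, 0, 0.02, 0, 0, 0, -1], [0, 0, 0, 0, 0, 0, -1]]
  ]
}}

```text
clock: 10.88
ee_pos: [587.6, 4.7, 130.1]
tool_rot: [[0.13, 0.992, -0.0], [0.992, -0.13, 0.0], [-0.0, -0.0, -1.0]]
force: [-0.3, -0.1, -1.3]
gripper_width: 0.247
gripper_force: 59.1
```

```bash
python3 st.py
```

```text
10.875 [587.6    4.67 130.11] yaw 82.5 tilt [-0.0003  0.    ] F [-0.3 -0.1 -1.3] M [-0.03  0.03  0.04] q6 0.06 0.24681911418270086
```

Request:
{"api": "move_arm", "payload": {
  "commands": [
    [[0, 0, 0.02, 0, 0, 0, -1], [0, 0, 0.02, 0, 0, 0, -1], [0, 0, 0.02, 0, 0, 0, -1], [0, 0, 0, 0, 0, 0, -1], [0, 0, 0.02, 0, 0, 0, -1], [0, 0, 0, 0, 0, 0, -1]]
  ]
}}

```text
clock: 11.62
ee_pos: [587.8, 4.7, 126.4]
tool_rot: [[0.13, 0.992, 0.0], [0.992, -0.13, -0.0], [0.0, 0.0, -1.0]]
force: [-0.0, 0.2, -1.8]
gripper_width: 0.245
gripper_force: 59.2
```

```bash
python3 - <<'E'
exec(open('st.py').read())
from pl import *
im,d,P=snap("wrist","w4.png"); e=manip.observe()["ee_pos"]
K,D,Rr,t=cam("wrist")
for lo,hi in [(108,116),(116,119),(119,124)]:
  s=top(P,e,lo,hi,45); print(lo,len(s),np.median(s[:,2]) if len(s) else 0)
E
```

```text
11.625 [587.82   4.66 126.4 ] yaw 82.5 tilt [ 0.0002 -0.    ] F [-0.   0.2 -1.8] M [ 0.01 -0.01 -0.01] q6 0.06 0.24537881323951546
108 563 111.35649309822493
116 113 117.59549587394575
119 1683 121.70161382324838
```

View pics/w4.png

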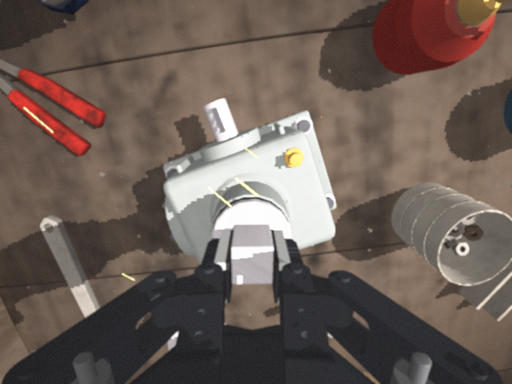

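The flange top reads about 121.7 mm, which puts its underside about 4 mm above the face. The plug is upright and the teeth are in the start slots. Next I'll screw it forward, following the lead down.

Request:
{"api": "move_arm", "payload": {
  "commands": [
    [[0, 0, 0.005, 0, 0, 0.033, -1], [0, 0, 0.005, 0, 0, 0.033, -1], [0, 0, 0.005, 0, 0, 0.033, -1], [0, 0, 0.005, 0, 0, 0.033, -1], [0, 0, 0.005, 0, 0, 0.033, -1], [0, 0, 0, 0, 0, 0, -1]]
  ]
}}

```text
clock: 12.42
ee_pos: [587.6, 4.7, 124.9]
tool_rot: [[0.603, 0.798, -0.0], [0.798, -0.603, 0.0], [-0.0, -0.0, -1.0]]
force: [0.1, -0.6, -1.9]
gripper_width: 0.245
gripper_force: 59.1
```

```bash
python3 st.py
```

```text
12.425 [587.61   4.66 124.93] yaw 52.9 tilt [-0.0002  0.    ] F [ 0.1 -0.6 -1.9] M [ 0.03  0.03 -0.03] q6 0.58 0.24466448437517124
```

Request:
{"api": "move_arm", "payload": {
  "commands": [
    [[0, 0, 0.005, 0, 0, 0.033, -1], [0, 0, 0.005, 0, 0, 0.033, -1], [0, 0, 0.005, 0, 0, 0.033, -1], [0, 0, 0.005, 0, 0, 0.033, -1], [0, 0, 0.005, 0, 0, 0.033, -1], [0, 0, 0, 0, 0, 0, -1]]
  ]
}}

```text
clock: 13.18
ee_pos: [587.8, 4.5, 124.1]
tool_rot: [[0.919, 0.395, 0.0], [0.395, -0.919, -0.0], [0.0, 0.0, -1.0]]
force: [-0.8, -1.0, 0.5]
gripper_width: 0.241
gripper_force: 59.2
```

```bash
python3 st.py
```

```text
13.175 [587.85   4.5  124.1 ] yaw 23.3 tilt [ 0.0003 -0.0003] F [-0.8 -1.   0.5] M [-0.14  0.06 -0.01] q6 1.1 0.24124797406879314
```

Request:
{"api": "move_arm", "payload": {
  "commands": [
    [[0, 0, 0.006, 0, 0, 0.033, -1], [0, 0, 0.006, 0, 0, 0.033, -1], [0, 0, 0.006, 0, 0, 0.033, -1], [0, 0, 0.006, 0, 0, 0.033, -1], [0, 0, 0, 0, 0, 0, -1]]
  ]
}}

```text
clock: 13.8
ee_pos: [587.6, 4.6, 122.9]
tool_rot: [[1.0, -0.008, -0.0], [-0.008, -1.0, -0.0], [-0.0, 0.0, -1.0]]
force: [-0.7, -0.5, 1.4]
gripper_width: 0.244
gripper_force: 59.4
```

```bash
python3 st.py
```

```text
13.8 [587.61   4.6  122.95] yaw -0.4 tilt [-0.0003 -0.0002] F [-0.7 -0.5  1.4] M [-0.2   0.26 -0.12] q6 1.51 0.24395726150461883
```

Request:
{"api": "move_arm", "payload": {
  "commands": [
    [[0, 0, 0.004, 0, 0, 0.02, -1], [0, 0, 0.004, 0, 0, 0.02, -1], [0, 0, 0.004, 0, 0, 0.02, -1], [0, 0, 0, 0, 0, 0, -1]]
  ]
}}

```text
clock: 14.3
ee_pos: [587.5, 4.7, 122.5]
tool_rot: [[0.981, -0.195, -0.001], [-0.195, -0.981, -0.0], [-0.001, 0.0, -1.0]]
force: [-2.5, 0.2, 3.9]
gripper_width: 0.246
gripper_force: 59.7
```

```bash
python3 st.py
```

```text
14.3 [587.46   4.71 122.48] yaw -11.2 tilt [-0.0007 -0.0001] F [-2.5  0.2  3.9] M [-0.18  0.54 -0.01] q6 1.7 0.2455417137977929
```

Request:
{"api": "move_arm", "payload": {
  "commands": [
    [[0, 0, 0.004, 0, 0, 0.015, -1], [0, 0, 0.002, 0, 0, 0.015, -1], [0, 0, 0, 0, 0, 0, -1]]
  ]
}}

```text
clock: 14.68
ee_pos: [587.4, 4.8, 122.4]
tool_rot: [[0.958, -0.286, -0.001], [-0.286, -0.958, -0.0], [-0.001, 0.0, -1.0]]
force: [-2.7, 1.2, 6.0]
gripper_width: 0.247
gripper_force: 59.9
```

```bash
python3 st.py
```

```text
14.675 [587.45   4.84 122.37] yaw -16.6 tilt [-0.0008 -0.0001] F [-2.7  1.2  6. ] M [-0.26  0.74  0.17] q6 1.8 0.24653625010530864
```

Request:
{"api": "move_arm", "payload": {
  "commands": [
    [[0, 0, 0, 0, 0, 0.015, -1], [0, 0, 0, 0, 0, 0.01, -1], [0, 0, 0, 0, 0, 0, -1]]
  ]
}}

```text
clock: 15.05
ee_pos: [587.5, 4.9, 122.4]
tool_rot: [[0.933, -0.359, -0.001], [-0.359, -0.933, -0.0], [-0.001, 0.001, -1.0]]
force: [-2.1, 1.3, 5.7]
gripper_width: 0.246
gripper_force: 59.9
```

```bash
python3 st.py
```

```text
15.05 [587.52   4.87 122.36] yaw -21.1 tilt [-0.0007 -0.0003] F [-2.1  1.3  5.7] M [-0.27  0.75  0.31] q6 1.87 0.2463407473168694
```

Request:
{"api": "move_arm", "payload": {
  "commands": [
    [[0, 0, 0, 0, 0, 0.015, -1], [0, 0, 0, 0, 0, 0, -1], [0, 0, 0, 0, 0, 0, -1]]
  ]
}}

```text
clock: 15.42
ee_pos: [587.5, 4.9, 122.3]
tool_rot: [[0.915, -0.402, -0.001], [-0.402, -0.915, -0.0], [-0.001, 0.001, -1.0]]
force: [-2.1, 2.4, 5.3]
gripper_width: 0.247
gripper_force: 59.9
```

```bash
python3 st.py
```

```text
15.425 [587.48   4.92 122.3 ] yaw -23.7 tilt [-0.0008 -0.0004] F [-2.1  2.4  5.3] M [-0.36  0.79  0.47] q6 1.92 0.246904233647822
```

It's stiff at about 0.47 Nm against roughly 0 when free, and the height has stopped changing. I'll release and check.

Request:
{"api": "move_arm", "payload": {
  "commands": [
    [[0, 0, 0, 0, 0, 0, 1], [0, 0, 0, 0, 0, 0, 1], [0, 0, 0, 0, 0, 0, 1], [0, 0, 0, 0, 0, 0, 1], [0, 0, 0, 0, 0, 0, 1], [0, 0, 0, 0, 0, 0, 1], [0, 0, -0.4, 0, 0, 0, 1], [0, 0, -0.6, 0, 0, 0, 1], [0, 0, -0.8, 0, 0, 0, 1], [0, 0, 0, 0, 0, 0, 1], [0, 0, 0, 0, 0, 0, 1]]
  ]
}}

```text
clock: 16.8
ee_pos: [587.7, 4.7, 212.5]
tool_rot: [[0.913, -0.407, 0.001], [-0.407, -0.913, -0.0], [0.001, -0.0, -1.0]]
force: [-0.4, -0.0, 0.0]
gripper_width: 1.007
gripper_force: 0.0
```

```bash
python3 - <<'E'
exec(open('st.py').read())
from pl import *
im,d,P=snap("wrist","w5.png")
s=top(P,(587.5,4.5),100,190,45)
h,e=np.histogram(s[:,2],bins=np.arange(100,152,2)); print(list(zip(e.astype(int),h)))
f=top(P,(587.5,4.5),115,123,30); print("flange",len(f),np.median(f[:,2]),cv2.minEnclosingCircle(f[:,:2].astype(np.float32)))
A=np.c_[f[:,:2]-f[:,:2].mean(0),np.ones(len(f))]; print("tilt",np.linalg.lstsq(A,f[:,2],rcond=None)[0])
f=top(P,(587.5,4.5),140,152,20); print("head",len(f),np.median(f[:,2]),cv2.minAreaRect(f[:,:2].astype(np.float32)))
q=P.reshape(-1,3); f=q[(np.hypot(q[:,0]-587,q[:,1]-4)>30)&(np.hypot(q[:,0]-587,q[:,1]-4)<45)&(abs(q[:,2]-78)<6)]; print("case",len(f),np.median(f[:,2]))
E
```

```text
16.8 [587.72   4.67 212.46] yaw -24.0 tilt [ 0.0009 -0.0001] F [-0.4 -0.   0. ] M [0.02 0.03 0.  ] q6 1.92 1.0066509168349485
[(np.int64(100), np.int64(17)), (np.int64(102), np.int64(17)), (np.int64(104), np.int64(18)), (np.int64(106), np.int64(23)), (np.int64(108), np.int64(29)), (np.int64(110), np.int64(167)), (np.int64(112), np.int64(55)), (np.int64(114), np.int64(27)), (np.int64(116), np.int64(812)), (np.int64(118), np.int64(365)), (np.int64(120), np.int64(16)), (np.int64(122), np.int64(23)), (np.int64(124), np.int64(21)), (np.int64(126), np.int64(8)), (np.int64(128), np.int64(21)), (np.int64(130), np.int64(17)), (np.int64(132), np.int64(20)), (np.int64(134), np.int64(27)), (np.int64(136), np.int64(17)), (np.int64(138), np.int64(22)), (np.int64(140), np.int64(17)), (np.int64(142), np.int64(22)), (np.int64(144), np.int64(293)), (np.int64(146), np.int64(375)), (np.int64(148), np.int64(0))]
flange 1221 117.64703863976413 ((587.4784545898438, 7.257076263427734), 26.722925186157227)
tilt [1.46266447e-03 6.14036618e-04 1.17716930e+02]
head 707 146.0501762059074 ((589.3676147460938, 5.270678520202637), (21.73746109008789, 21.856103897094727), 66.43933868408203)
case 2566 77.66224459246408
```

View pics/w5.png

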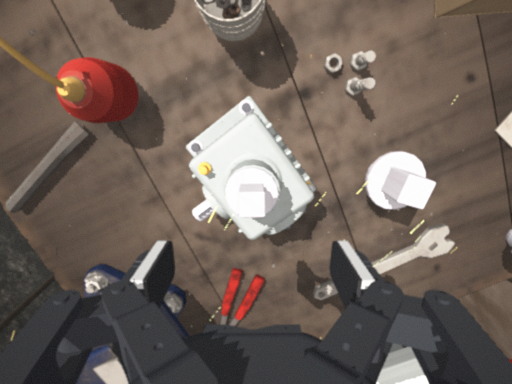

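The plug sits at (252,195) in the neck. Its flange top is at 117.6 mm and its head top at 146.1 mm, against 118 and 146.5 expected when home. It is level and did not turn back on release, so I'll hand it in.

```bash
python3 -c "
from rig import manip; print(manip.sign_off())"
```

```text
the job is handed in; nothing more can be done
None
```

The smallest plug is screwed home in the filler neck, snug on its seal and released, and the job is handed in; the teeth happened to enter the start slots straight away, so I skipped the backward turn.

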